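# Sweep the loose specimen mounts into the catch tray

## Robot

A 6-joint arm with a two-finger parallel gripper is mounted at the origin on a cart in front of the work surface, level with it; the furniture and walls round the work are solid. World frame = base frame: x ahead of the robot, y to its left, z up, the work surface at z = 0. Lengths are in m, angles in rad, forces in N, time in s.
With the tool pointing down it reaches from about 0.35 to 0.975 m from the base axis. Payload 4.9 kg.
Tool frame: the origin (TCP) lies midway between the tips of the shut fingers; the grasp point (between the pads) lies 19 mm behind it; z points along the fingers, y is the line along which they close (so a half turn about z gives the same grasp; the last joint's range is limited). The gripper opens to 85 mm and grips with 20 to 120 N. Pads are 22 mm wide; open, the fingers measure 114 mm over their backs; the gripper's body (76 mm by 85 mm) begins 54 mm behind the grasp point. The pads swing forward as they close: fully open they stand 13 mm farther back than shut.
Start: joints at [1.011, 0.053, 1.613, -0, 1.476, -0.119], TCP at [0.267, 0.565, 0.231] pointing down, gripper open.
Joint ranges: [-3.01, 3.01], [-1.01, 2.22], [0.06, 2.58], [-1.02, 4.17], [0.09, 2.62], [-3.14, 3.14]. Speed limits (rad/s): [2.57, 2.57, 3.14, 3.14, 3.14, 3.14].

## Interface

Orientations are given as a unit quaternion [w, x, y, z].
In Python, from plant import manip, viewer, probe_bus, ticket gives the robot as it stands (manip), with the cameras (viewer), the readings (probe_bus) and the job (ticket).
- The arm moves only by the shell command python3 shift.py 'ROWS'. ROWS is a JSON object with one list for each field, all of the same length, 1 to 5, a row being the entries at one place: aperture (the opening from 0.0 (shut) to 1.0 (fully open)), sx, sy, sz (the shift in m), rx, ry, rz (a rotation vector in rad); each row shifts and turns the commanded pose from where the row before left it, along the tool's axes as they then stand; what a row does not reach is not made up. A row lasts 1/8 s, in which the tool goes at most 0.0625 m and 0.188 rad, less where a joint would pass 70% of its speed; a pose out of reach is approached as far as the arm can. The fingers move at their own pace and stop on an object; the grip force is fixed at half the most. Time passes only in rows, so rows that do not move let the fingers close. It prints the time, the measured TCP pose, the force, the opening and the grip force at its end. Input that does not fit is refused with a message, and nothing moves.
- probe_bus.state(): the state, without advancing time (a new reading comes with each control period).
- viewer.grab_frame(name): name is "scene" or "top" or "wrist"; returns the picture (420x560x3 uint8, red, green, blue); there is no depth.
- viewer.camera_params(name): a dict with "intrinsics" (3x3 intrinsics, pixels), "xyz" and "orientation" of the camera in the world. Camera axes: x right, y down, z forward; pixel columns grow to the right and rows downward; lengths in m; the calibration is good to about 2 mm. A picture is of the moment at which its call begins: read the wrist's pose just before it. camera_params takes no time and is no camera call; for the wrist camera it gives the pose at the moment of the call.
- ticket.job_done(): hands the job in; it is judged then, once.
The state is a dict: "time": time; "joint_pos": joint angles; "joint_vel": joint speeds; "joint_efforts": joint torques, N m; "tool_pos": TCP position; "tool_rot": TCP orientation; "contact_force": force on the tool from outside, world axes, zero at the start; "ft_torque": the same for the moment, N m; "gripper_width": opening from 0.0 (shut) to 1.0 (fully open); "grasp_force": force on a finger pad.
Only numpy, scipy, OpenCV 4.12 (cv2) and the standard library are available. Lean on these libraries where they do the work, as an engineer would, in place of code of your own. Each camera call takes 0.05 s, during which the arm holds its last target. There are 200 camera calls.

## Task

Three low, round specimen mounts lie loose on the open worktop; sweep all of them across the surface with the fingertips, through the open side of the three-walled metal catch tray, until each lies flat and wholly on the tray's floor, past the sloping lip. Do not pick any of them up or lift them off the surface. Leave the standing vial, the rubber stopper, the tape roll and the small white carton standing where they are.

Things in the scene. Friction and masses are not known exactly. Their poses are not given: they have to be found in the camera images.
- tray: fixed dark sheet-steel catch tray. Floor 160 (x) by 120 mm (y), its top 2 mm over the worktop; walls 3 mm thick, 18.5 mm high on the -x, +x and +y sides; the whole -y side is open, with a ramp lip rising from the worktop at y = -82 mm to the floor at y = -60 mm. Origin: centre of the floor's underside, on the worktop; x along the open side, +y from it to the back wall, z up
- mount_a: one of three alike specimen mounts: low round plain brass disc, 26 mm across and 9 mm high, with a small centre boss up to 11 mm, 18 to 28 g, lying flat and loose on the worktop; origin at the centre of its underside, z up
- mount_b: one of three alike specimen mounts: low round plain brass disc, 26 mm across and 9 mm high, with a small centre boss up to 11 mm, 18 to 28 g, lying flat and loose on the worktop; origin at the centre of its underside, z up
- mount_c: one of three alike specimen mounts: low round plain brass disc, 26 mm across and 9 mm high, with a small centre boss up to 11 mm, 18 to 28 g, lying flat and loose on the worktop; origin at the centre of its underside, z up
- vial: glass vial with screw cap, 24 mm across, 60 mm tall, standing upright among the mounts, easily toppled; origin at the centre of its underside, z up; to be left alone
- stopper: rubber stopper, tapered, 33 mm across and 28 mm high, standing on the worktop; origin at the centre of its underside; to be left alone
- tape_roll: roll of adhesive tape lying flat, 85 mm across, 19 mm high; origin at the centre of its underside; to be left alone
- slides_box: small white carton, 59 (x) by 81 (y) by 33 mm; origin at the centre of its underside; to be left alone

How it is judged:
At the end, for the whole second after the job is handed in: Each mount at rest and flat (tilt < 0.2 rad, underside < 8 mm up) on the tray floor: centre within 72 mm of the tray's middle in x, y from -46 mm to the back wall. Vial, stopper, tape roll, carton within 20 mm of their starts; vial upright within 0.3 rad (x of mount_a in the frame of tray between -0.072 and 0.072 m and y of mount_a in the frame of tray between -0.046 and 0.06 m and height (world z) of each of mount_a, mount_b, mount_c below 0.008 m and angle between each of mount_a, mount_b, mount_c's own z axis and vertical below 0.2 rad and linear speed of each of mount_a, mount_b, mount_c below 0.02 m/s and x of mount_b in the frame of tray between -0.072 and 0.072 m and y of mount_b in the frame of tray between -0.046 and 0.06 m and x of mount_c in the frame of tray between -0.072 and 0.072 m and y of mount_c in the frame of tray between -0.046 and 0.06 m and distance of each of vial, stopper, tape_roll, slides_box from where it was at the start of the episode below 0.02 m and angle between vial's own z axis and vertical below 0.3 rad); the robot touches nothing.
It fails at once if a mount is lifted: its underside's centre comes more than 20 mm above the worktop (height (world z) of any of mount_a, mount_b, mount_c above 0.02 m).
It fails at once if the vial, stopper, tape roll or carton is moved more than 20 mm, or the vial is tipped more than 0.3 rad (distance of any of vial, stopper, tape_roll, slides_box from where it was at the start of the episode above 0.02 m or angle between vial's own z axis and vertical above 0.3 rad).
It also fails if it takes over 51 s, if anything falls off the work surface, if the arm or the gripper's body presses on something with over 40 N, if the wrist force passes 120 N, or if a joint passes its speed limit or range.

## Working session

There is one attempt and no reset: what is moved stays moved. The work goes in short steps, Python scripts to look and compute and a shell command to move; the robot and the scene stay as the last step left them, time stands still between calls to the robot, and variables do not carry over. Pictures are saved under pics/ and viewed, at most 10 in all, crops included, and the job is handed in when it is done.

```bash
ls; mkdir -p pics
python3 - <<'E'
from plant import manip, viewer, probe_bus, ticket
import cv2
for n in ("top","scene"):
    cv2.imwrite(f"pics/{n}0.png",viewer.grab_frame(n)[:,:,::-1]); print(n,viewer.camera_params(n))
s=probe_bus.state();print(s["time"],s["tool_pos"],s["tool_rot"])
E
```

```text
pics
plant.py
shift.py
top {'intrinsics': array([[469.00507894,   0.        , 281.73555206],
       [  0.        , 469.00507894, 209.74308247],
       [  0.        ,   0.        ,   1.        ]]), 'xyz': array([0.46247022, 0.04281908, 1.16457272]), 'orientation': array([-0.02940918,  0.7086262 , -0.70454244,  0.02457565])}
scene {'intrinsics': array([[418.47713071,   0.        , 284.71274301],
       [  0.        , 418.47713071, 214.95383126],
       [  0.        ,   0.        ,   1.        ]]), 'xyz': array([-0.10617461, -0.50507249,  0.8055349 ]), 'orientation': array([-0.37271499,  0.83052659, -0.37824918,  0.16803772])}
0.1 [0.266373   0.56477423 0.23018992] [-2.73653642e-04  2.18610836e-01  9.75811691e-01 -8.78199605e-04]
```

View pics/top0.png

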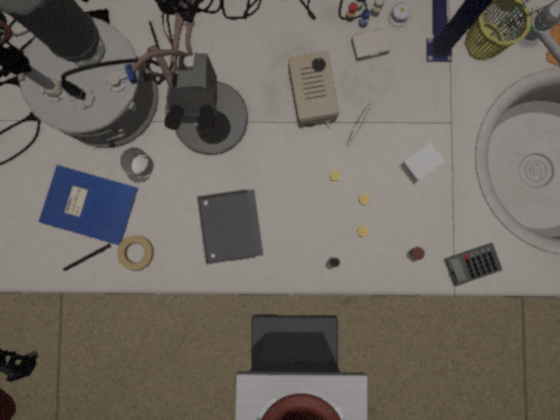

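View pics/scene0.png

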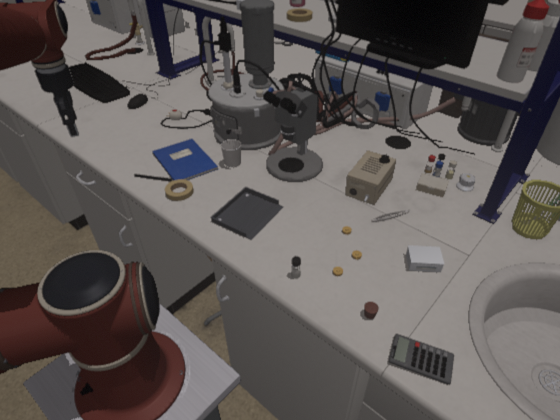

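The top picture shows brass mounts at about (335,176), (364,200) and (363,231). The tray is centred near (230,226), and the vial is at (334,263), the stopper at (417,253), the tape at (136,253) and the carton at (423,163). The scene view agrees, with mounts at (347,230), (357,254) and (338,271). I'll triangulate these and enlarge the tray.

```bash
cat > h.py <<'E'
import numpy as np, cv2
from plant import manip, viewer, probe_bus, ticket
from scipy.spatial.transform import Rotation as R
def ray(n,uv):
    c=viewer.camera_params(n);q=c["orientation"]
    d=R.from_quat([q[1],q[2],q[3],q[0]]).as_matrix()@np.linalg.inv(c["intrinsics"])@np.array([*uv,1.])
    return np.array(c["xyz"]),d/np.linalg.norm(d)
def at(n,uv,z):
    o,d=ray(n,uv); return o+d*(z-o[2])/d[2]
def tri(u,v):
    (a,d),(b,e)=ray("top",u),ray("scene",v)
    t=np.linalg.lstsq(np.c_[d,-e],b-a,rcond=None)[0]; p,q=a+t[0]*d,b+t[1]*e
    return (p+q)/2,np.linalg.norm(p-q)
def brass(im):
    h=cv2.cvtColor(im,cv2.COLOR_RGB2HSV)
    m=cv2.inRange(h,(12,110,90),(35,255,255)); n,_,s,c=cv2.connectedComponentsWithStats(m)
    return [tuple(c[i].round(1)) for i in range(1,n) if 25<s[i,4]<300]
E
python3 - <<'E'
from h import *
t=cv2.imread("pics/top0.png")[:,:,::-1].copy();s=cv2.imread("pics/scene0.png")[:,:,::-1].copy()
T=[p for p in brass(t) if 300<p[0]<400 and 150<p[1]<260];S=[p for p in brass(s) if 320<p[0]<380 and 210<p[1]<290]
print(T,S)
for p in T:
    print(at("top",p,.009).round(4), min(((tri(p,q)) for q in S),key=lambda r:r[1]))
for n,p in dict(vialtop=(334,263),stopper=(417,253),tape=(136,253),carton=(423,163)).items(): print(n,at("top",p,{'vialtop':.06,'stopper':.028,'tape':.019,'carton':.033}[n]).round(3))
c=cv2.resize(t[170:290,185:385],None,fx=4,fy=4,interpolation=cv2.INTER_CUBIC);c=cv2.convertScaleAbs(c,alpha=1.6)
cv2.imwrite("pics/crop1.png",c[:,:,::-1])
E
```

```text
[(np.float64(334.5), np.float64(175.6)), (np.float64(363.6), np.float64(199.3)), (np.float64(362.5), np.float64(230.8))] [(np.float64(346.4), np.float64(229.8)), (np.float64(356.4), np.float64(254.4)), (np.float64(337.5), np.float64(270.7))]
[ 0.6366 -0.0795  0.009 ] (array([ 6.37860055e-01, -8.03770072e-02,  5.73189225e-04]), np.float64(8.36209530472013e-05))
[ 0.5779 -0.1513  0.009 ] (array([ 5.78889876e-01, -1.52925467e-01, -2.48799549e-04]), np.float64(0.0002732189979192844))
[ 0.5   -0.148  0.009] (array([ 0.50017261, -0.14915594,  0.00127715]), np.float64(0.00029135776974311133))
vialtop [ 0.423 -0.072  0.06 ]
stopper [ 0.447 -0.276  0.028]
tape [0.442 0.406 0.019]
carton [ 0.665 -0.292  0.033]
```

View pics/crop1.png

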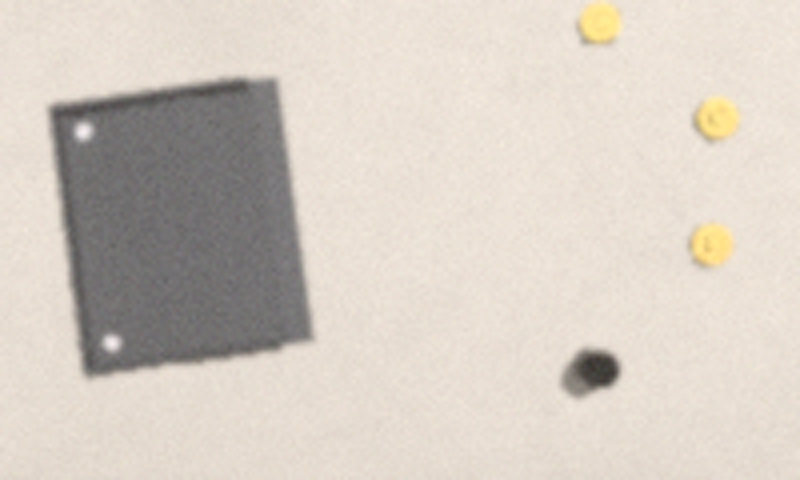

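The crop shows the tray's lip to the right, with lip corners at crop pixels (277,78) and (313,340) and back corners at (50,104) and (87,376). The vial base is near (578,380). The mounts triangulate to about 8 mm below their nominal tops, which fits the 2 mm calibration error, and xy agrees to 2 mm. Next I'll fit the tray pose and plan the lanes.

```bash
cat >> h.py <<'E'
def proj(n,P):
    c=viewer.camera_params(n);q=c["orientation"]
    p=(np.atleast_2d(P)-c["xyz"])@R.from_quat([q[1],q[2],q[3],q[0]]).as_matrix()@c["intrinsics"].T
    return p[:,:2]/p[:,2:]
def go(x,y,z,yaw,s=None):
    "tool-frame shift then turn so tool x points at world angle yaw"
    s=s or probe_bus.state();q=s["tool_rot"];M=R.from_quat([q[1],q[2],q[3],q[0]])
    d=M.inv().apply(np.array([x,y,z])-s["tool_pos"])
    G=R.from_matrix(np.c_[[np.cos(yaw),np.sin(yaw),0],[np.sin(yaw),-np.cos(yaw),0],[0,0,-1]])
    return "d",d.round(4),"rot",(M.inv()*G).as_rotvec().round(4)
E
python3 - <<'E'
from h import *
from scipy.optimize import least_squares
uv=np.array([(277,78),(313,340),(50,104),(87,376)])/4+(185,170)-.4
L=np.array([(83,-82,0),(-83,-82,0),(83,63,18.5),(-83,63,18.5)])/1000
W=lambda p:np.c_[L[:,:2]@np.array([[np.cos(p[2]),np.sin(p[2])],[-np.sin(p[2]),np.cos(p[2])]])+p[:2],L[:,2]]
r=least_squares(lambda p:(proj("top",W(p))-uv).ravel(),[.5,.18,.1]);print(r.x,r.fun.round(1)); x,y,t=r.x
print("scene corners",proj("scene",W(r.x)).round(0).tolist())
A=np.array([[np.cos(t),-np.sin(t)],[np.sin(t),np.cos(t)]])
for n,p,g in (("a",(.637,-.080),(40,15)),("b",(.5785,-.152),(0,15)),("c",(.500,-.1485),(-40,15))):
    l=(np.array(p)-r.x[:2])@A; G=A@np.array(g)/1000+r.x[:2]; d=G-p; dist=np.hypot(*d); u=d/dist
    f=(-.06-l[1])/(g[1]/1000-l[1])
    print(n,"local",l.round(3),"goal",G.round(4),"yaw",np.arctan2(d[1],d[0]).round(4),"dist",dist.round(4),"x at mouth",(l[0]+f*(g[0]/1000-l[0])).round(3),
     "start50",(p-u*.05).round(4),"end20",(G-u*.0204).round(4))
print("vial",(np.array([.423,-.072])-r.x[:2])@A)
print(go(.637,-.13,.06,1.9))
E
```

```text
[0.50975116 0.18707498 0.14984949] [ 1.1 -0.4  1.4  0.1 -1.   0.6 -1.4 -0.2]
scene corners [[285.0, 206.0], [252.0, 239.0], [245.0, 185.0], [210.0, 215.0]]
a local [ 0.086 -0.283] goal [0.5471 0.2079] yaw 1.8736 dist 0.3016 x at mouth 0.052 start50 [ 0.6519 -0.1277] end20 [0.5531 0.1884]
b local [ 0.017 -0.346] goal [0.5075 0.2019] yaw 1.7688 dist 0.361 x at mouth 0.004 start50 [ 0.5883 -0.201 ] end20 [0.5115 0.1819]
c local [-0.06 -0.33] goal [0.468  0.1959] yaw 1.6636 dist 0.3459 x at mouth -0.044 start50 [ 0.5046 -0.1983] end20 [0.4698 0.1756]
vial [-0.12445611 -0.24322066]
('d', array([-0.6317, -0.4699,  0.171 ]), 'rot', array([-1.800e-03,  6.000e-04,  8.008e-01]))
```

```bash
cat > plan.py <<'E'
from h import *
x,y,t=.50975,.18707,.14985; A=np.array([[np.cos(t),-np.sin(t)],[np.sin(t),np.cos(t)]]); O=np.array([x,y])
J={}
for n,p,g in (("a",(.637,-.080),(28,35)),("b",(.5785,-.152),(-10,12)),("c",(.500,-.1485),(-46,-12))):
    p=np.array(p);G=A@np.array(g)/1000+O;d=G-p;D=np.hypot(*d);u=d/D
    J[n]=dict(start=p-u*.055,end=G-u*.0204,yaw=np.arctan2(d[1],d[0]),travel=D+.055-.0204)
E
python3 - <<'E'
from plan import *
print(J); print(go(*J["a"]["start"],.06,J["a"]["yaw"]))
E
python3 shift.py '{"aperture": [0.22, 0.22, 0.22, 0.22, 0.22], "sx": [-0.043, -0.043, -0.043, -0.043, -0.043], "sy": [-0.031, -0.031, -0.031, -0.031, -0.031], "sz": [0, 0, 0, 0, 0], "rx": [0, 0, 0, 0, 0], "ry": [0, 0, 0, 0, 0], "rz": [0, 0, 0, 0, 0]}'
python3 -c "
from plan import *
print(go(*J['a']['start'],.06,J['a']['yaw']))"
```

```text
{'a': {'start': array([ 0.65482617, -0.13203103]), 'end': array([0.53882296, 0.20655911]), 'yaw': np.float64(1.9008694616546706), 'travel': np.float64(0.3579106337259361)}, 'b': {'start': array([ 0.59083652, -0.2055986 ]), 'end': array([0.50264631, 0.17756241]), 'yaw': np.float64(1.7970212863820667), 'travel': np.float64(0.39317919296586257)}, 'c': {'start': array([ 0.50585867, -0.20318707]), 'end': array([0.46823001, 0.14805321]), 'yaw': np.float64(1.6775200960316492), 'travel': np.float64(0.3532501315051636)}}
('d', array([-0.6486, -0.4642,  0.1709]), 'rot', array([-1.800e-03,  6.000e-04,  7.999e-01]))
time: 0.72
tool_pos: [0.3953, 0.3316, 0.2308]
tool_rot: [-0.0, 0.218, 0.976, -0.0]
contact_force: [0.4, -0.2, -0.3]
gripper_width: 0.217
grasp_force: 0.0
('d', array([-0.4325, -0.3087,  0.1709]), 'rot', array([-5.000e-04, -0.000e+00,  8.002e-01]))
```

```bash
python3 shift.py '{"aperture": [0.22, 0.22, 0.22, 0.22, 0.22], "sx": [-0.043, -0.043, -0.043, -0.043, -0.043], "sy": [-0.031, -0.031, -0.031, -0.031, -0.031], "sz": [0, 0, 0, 0, 0], "rx": [0, 0, 0, 0, 0], "ry": [0, 0, 0, 0, 0], "rz": [0, 0, 0, 0, 0]}' >/dev/null; python3 shift.py '{"aperture": [0.22, 0.22, 0.22, 0.22, 0.22], "sx": [-0.043, -0.043, -0.043, -0.043, -0.045], "sy": [-0.031, -0.031, -0.031, -0.031, -0.03], "sz": [0, 0, 0, 0, 0], "rx": [0, 0, 0, 0, 0], "ry": [0, 0, 0, 0, 0], "rz": [0, 0, 0, 0, 0]}'; python3 shift.py '{"aperture": [0.22, 0.22, 0.22, 0.22, 0.22], "sx": [0, 0, 0, 0, 0], "sy": [0, 0, 0, 0, 0], "sz": [0.03, 0.03, 0.03, 0.02, 0.02], "rx": [0, 0, 0, 0, 0], "ry": [0, 0, 0, 0, 0], "rz": [0.16, 0.16, 0.16, 0.16, 0.16]}'
python3 - <<'E'
from plan import *
print(go(*J['a']['start'],.005,J['a']['yaw']))
q=probe_bus.state()
c=viewer.camera_params("wrist");im=viewer.grab_frame("wrist");cv2.imwrite("pics/w1.png",im[:,:,::-1])
for p in brass(im): print(p,at("wrist",p,.009).round(4))
print(c["xyz"],proj("wrist",[.637,-.08,.009]))
E
```

```text
time: 1.98
tool_pos: [0.6542, -0.132, 0.2306]
tool_rot: [-0.0, 0.219, 0.976, 0.0]
contact_force: [0.0, 1.0, 0.7]
gripper_width: 0.222
grasp_force: 0.0
time: 2.6
tool_pos: [0.6532, -0.1303, 0.0996]
tool_rot: [-0.001, 0.584, 0.812, -0.0]
contact_force: [-0.2, -0.8, -0.3]
gripper_width: 0.22
grasp_force: 0.0
('d', array([-0.0022,  0.0011,  0.0946]), 'rot', array([-0.0013, -0.001 , -0.0054]))
[ 0.63137303 -0.06689064  0.24191491] [[283.21692998 136.93556675]]
```

View pics/w1.png

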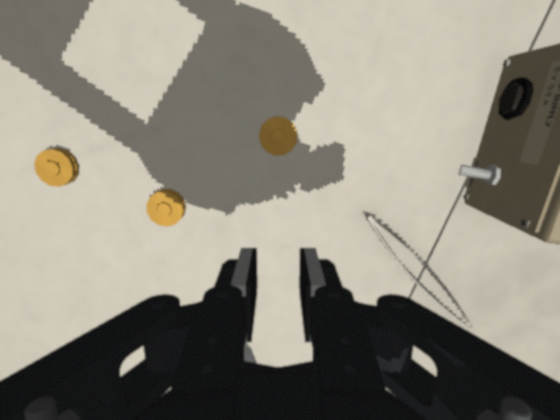

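The wrist view confirms mount a at (278,135), against a predicted (283,137). It lies ahead of the gap between the fingers (column 279), and b at (165,208) and c at (55,167) are clear to the side. I'll lower and sweep.

```bash
python3 shift.py '{"aperture": [0.22, 0.22, 0.22, 0.22, 0.22], "sx": [0, 0, 0, 0, 0], "sy": [0, 0, 0, 0, 0], "sz": [0.04, 0.03, 0.018, 0.007, 0], "rx": [0, 0, 0, 0, 0], "ry": [0, 0, 0, 0, 0], "rz": [0, 0, 0, 0, 0]}'
python3 shift.py '{"aperture": [0.22, 0.22, 0.22, 0.22, 0.22], "sx": [0.015, 0.015, 0.02, 0.025, 0.025], "sy": [0, 0, 0, 0, 0], "sz": [0, 0, 0, 0, 0], "rx": [0, 0, 0, 0, 0], "ry": [0, 0, 0, 0, 0], "rz": [0, 0, 0, 0, 0]}'
python3 - <<'E'
from plan import *
print(go(*J['a']['end'],.006,J['a']['yaw']))
im=viewer.grab_frame("wrist");cv2.imwrite("pics/w2.png",im[:,:,::-1])
for n in ("top",):
  t=viewer.grab_frame(n); print([(p,at(n,p,.009).round(3)) for p in brass(t)])
E
```

```text
time: 3.28
tool_pos: [0.6542, -0.1306, 0.0067]
tool_rot: [0.0, 0.581, 0.814, 0.0]
contact_force: [-0.1, 0.3, 0.5]
gripper_width: 0.22
grasp_force: 0.0
time: 3.9
tool_pos: [0.6211, -0.0341, 0.0067]
tool_rot: [0.0, 0.581, 0.814, 0.0]
contact_force: [0.1, -0.9, 2.2]
gripper_width: 0.223
grasp_force: 0.8
('d', array([0.2543, 0.0003, 0.0006]), 'rot', array([0.0006, 0.0005, 0.0005]))
[((np.float64(555.7), np.float64(33.0)), array([ 1.004, -0.641,  0.009])), ((np.float64(551.5), np.float64(58.6)), array([ 0.937, -0.628,  0.009])), ((np.float64(363.6), np.float64(199.5)), array([ 0.577, -0.151,  0.009])), ((np.float64(362.3), np.float64(230.8)), array([ 0.5  , -0.148,  0.009]))]
```

View pics/w2.png

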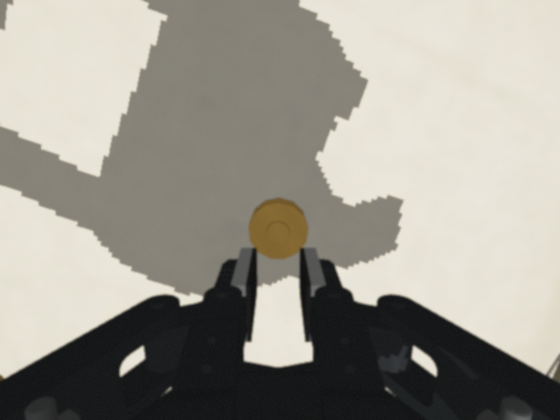

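Mount a at (278,228) is seated in the gap between the two tips. I'll carry on into the tray.

```bash
python3 shift.py '{"aperture": [0.22, 0.22, 0.22, 0.22, 0.22], "sx": [0.025, 0.025, 0.025, 0.025, 0.025], "sy": [0, 0, 0, 0, 0], "sz": [0, 0, 0, 0, 0], "rx": [0, 0, 0, 0, 0], "ry": [0, 0, 0, 0, 0], "rz": [0, 0, 0, 0, 0]}'
python3 shift.py '{"aperture": [0.22, 0.22, 0.22, 0.22, 0.22], "sx": [0.02, 0.02, 0.02, 0.02, 0.02], "sy": [0, 0, 0, 0, 0], "sz": [0, 0, 0, 0, 0], "rx": [0, 0, 0, 0, 0], "ry": [0, 0, 0, 0, 0], "rz": [0, 0, 0, 0, 0]}'
python3 shift.py '{"aperture": [0.22, 0.22, 0.22, 0.22], "sx": [0.013, 0.01, 0.006, 0], "sy": [0, 0, 0, 0], "sz": [0, 0, 0, 0], "rx": [0, 0, 0, 0], "ry": [0, 0, 0, 0], "rz": [0, 0, 0, 0]}'
python3 - <<'E'
from plan import *
print(go(*J['a']['end'],.006,J['a']['yaw']))
im=viewer.grab_frame("wrist");cv2.imwrite("pics/w3.png",im[:,:,::-1]); print(brass(im))
E
```

```text
time: 4.62
tool_pos: [0.5801, 0.084, 0.0062]
tool_rot: [-0.0, 0.581, 0.814, -0.0]
contact_force: [-0.1, -0.7, 1.0]
gripper_width: 0.218
grasp_force: 0.5
time: 5.25
tool_pos: [0.5479, 0.1782, 0.0062]
tool_rot: [-0.0, 0.581, 0.814, -0.0]
contact_force: [0.0, 0.1, -0.2]
gripper_width: 0.219
grasp_force: 0.2
time: 5.75
tool_pos: [0.5391, 0.2046, 0.0063]
tool_rot: [-0.0, 0.581, 0.814, -0.0]
contact_force: [0.5, -0.8, 0.7]
gripper_width: 0.219
grasp_force: 0.0
('d', array([0.0019, 0.0004, 0.0003]), 'rot', array([-0.0001,  0.    ,  0.0002]))
[]
```

View pics/w3.png

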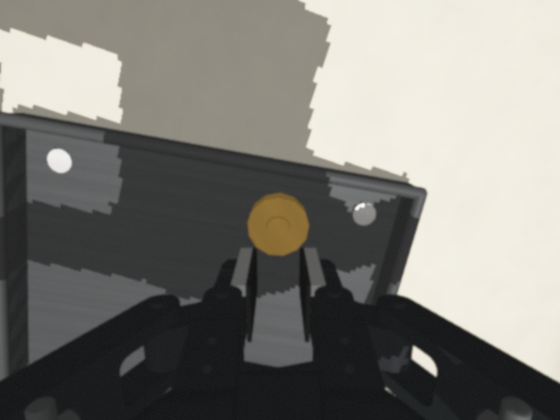

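Mount a lies flat deep in the tray at (278,225), just short of the back wall. I'll back off, rise and go to b.

```bash
python3 shift.py '{"aperture": [0.22, 0.22, 0.22, 0.22, 0.22], "sx": [-0.01, -0.03, -0.03, -0.03, -0.03], "sy": [0, 0, 0, 0, 0], "sz": [0, 0, -0.03, -0.04, -0.03], "rx": [0, 0, 0, 0, 0], "ry": [0, 0, 0, 0, 0], "rz": [0, 0, 0, 0, 0]}'
python3 -c "
from plan import *
print(go(*J['b']['start'],.0065,J['b']['yaw']))"
```

```text
time: 6.42
tool_pos: [0.5822, 0.0794, 0.1082]
tool_rot: [0.001, 0.582, 0.813, 0.0]
contact_force: [0.8, -0.0, -0.1]
gripper_width: 0.22
grasp_force: 0.0
('d', array([-0.2725, -0.084 ,  0.1018]), 'rot', array([0.0016, 0.0007, 0.1028]))
```

```bash
python3 shift.py '{"aperture": [0.22, 0.22, 0.22, 0.22, 0.22], "sx": [-0.0545, -0.0545, -0.0545, -0.0545, -0.0545], "sy": [-0.017, -0.017, -0.017, -0.017, -0.016], "sz": [0, 0, 0, 0, 0], "rx": [0, 0, 0, 0, 0], "ry": [0, 0, 0, 0, 0], "rz": [0, 0, 0, 0, 0.1]}'
python3 shift.py '{"aperture": [0.22, 0.22, 0.22, 0.22, 0.22], "sx": [0, 0, 0, 0, 0], "sy": [0, 0, 0, 0, 0], "sz": [0.04, 0.03, 0.02, 0.011, 0], "rx": [0, 0, 0, 0, 0], "ry": [0, 0, 0, 0, 0], "rz": [0, 0, 0, 0, 0]}'
python3 - <<'E'
from plan import *
print(go(*J['b']['end'],.0065,J['b']['yaw']))
im=viewer.grab_frame("wrist"); 
h=cv2.cvtColor(im,cv2.COLOR_RGB2HSV);m=cv2.inRange(h,(12,130,60),(30,255,255));n,_,s,c=cv2.connectedComponentsWithStats(m)
print([(c[i].round(),s[i,4]) for i in range(1,n) if s[i,4]>300])
E
```

```text
time: 7.05
tool_pos: [0.5895, -0.2065, 0.1064]
tool_rot: [0.0, 0.623, 0.782, -0.0]
contact_force: [0.0, 1.0, -0.3]
gripper_width: 0.219
grasp_force: 0.0
time: 7.68
tool_pos: [0.5899, -0.2035, 0.005]
tool_rot: [-0.0, 0.621, 0.784, -0.0]
contact_force: [-0.5, -0.1, -0.2]
gripper_width: 0.22
grasp_force: 0.0
('d', array([ 0.3909,  0.002 , -0.0014]), 'rot', array([-0.0006, -0.0004,  0.0039]))
[(array([82., 95.]), np.int32(3965)), (array([276., 152.]), np.int32(3036))]
```

```bash
python3 shift.py '{"aperture": [0.22, 0.22, 0.22, 0.22, 0.22], "sx": [0.015, 0.015, 0.02, 0.025, 0.025], "sy": [0.002, 0, 0, 0, 0], "sz": [-0.0015, 0, 0, 0, 0], "rx": [0, 0, 0, 0, 0], "ry": [0, 0, 0, 0, 0], "rz": [0, 0, 0, 0, 0]}' | head -2
python3 shift.py '{"aperture": [0.22, 0.22, 0.22, 0.22, 0.22], "sx": [0.025, 0.025, 0.025, 0.025, 0.025], "sy": [0, 0, 0, 0, 0], "sz": [0, 0, 0, 0, 0], "rx": [0, 0, 0, 0, 0], "ry": [0, 0, 0, 0, 0], "rz": [0, 0, 0, 0, 0]}' | head -2
python3 - <<'E'
from plan import *
print(go(*J['b']['end'],.0065,J['b']['yaw']))
im=viewer.grab_frame("wrist"); 
h=cv2.cvtColor(im,cv2.COLOR_RGB2HSV);m=cv2.inRange(h,(12,130,60),(30,255,255));n,_,s,c=cv2.connectedComponentsWithStats(m)
print([(c[i].round(),s[i,4]) for i in range(1,n) if s[i,4]>300])
E
```

```text
time: 8.35
tool_pos: [0.5689, -0.1039, 0.0071]
time: 8.98
tool_pos: [0.5402, 0.0177, 0.0071]
('d', array([0.1642, 0.    , 0.0005]), 'rot', array([0.0004, 0.0004, 0.0044]))
[(array([278., 229.]), np.int32(2652))]
```

Mount b is seated in the gap too, at (278,229).

```bash
python3 shift.py '{"aperture": [0.22, 0.22, 0.22, 0.22, 0.22], "sx": [0.025, 0.025, 0.025, 0.025, 0.02], "sy": [0, 0, 0, 0, 0], "sz": [0, 0, 0, 0, 0], "rx": [0, 0, 0, 0, 0], "ry": [0, 0, 0, 0, 0], "rz": [0, 0, 0, 0, 0]}' | head -2
python3 shift.py '{"aperture": [0.22, 0.22, 0.22, 0.22, 0.22], "sx": [0.02, 0.013, 0.008, 0.003, 0], "sy": [0, 0, 0, 0, 0], "sz": [0, 0, 0, 0, 0], "rx": [0, 0, 0, 0, 0], "ry": [0, 0, 0, 0, 0], "rz": [0, 0, 0, 0, 0]}'
python3 - <<'E'
from plan import *
im=viewer.grab_frame("wrist"); cv2.imwrite("pics/w4.png",im[:,:,::-1])
E
python3 shift.py '{"aperture": [0.22, 0.22, 0.22, 0.22, 0.22], "sx": [-0.01, -0.03, -0.03, -0.03, -0.03], "sy": [0, 0, 0, 0, 0], "sz": [0, 0, -0.03, -0.04, -0.03], "rx": [0, 0, 0, 0, 0], "ry": [0, 0, 0, 0, 0], "rz": [0, 0, 0, 0, 0]}' | head -2
python3 -c "
from plan import *
print(go(*J['c']['start'],.0065,J['c']['yaw']))"
```

```text
time: 9.65
tool_pos: [0.5126, 0.1341, 0.0068]
time: 10.28
tool_pos: [0.5033, 0.1756, 0.0067]
tool_rot: [-0.0, 0.621, 0.784, -0.0]
contact_force: [-0.1, -0.8, 0.5]
gripper_width: 0.221
grasp_force: 1.8
time: 10.95
tool_pos: [0.5336, 0.0472, 0.1085]
('d', array([-0.2375, -0.084 ,  0.102 ]), 'rot', array([0.0013, 0.0004, 0.1224]))
```

View pics/w4.png

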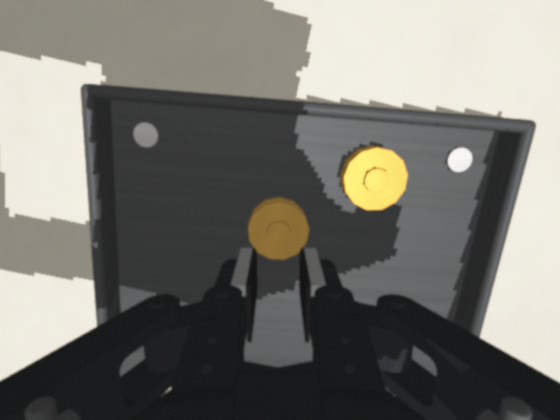

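Mounts a (375,178) and b (278,228) are both on the tray floor. Now c.

```bash
python3 shift.py '{"aperture": [0.22, 0.22, 0.22, 0.22, 0.22], "sx": [-0.0475, -0.0475, -0.0475, -0.0475, -0.0475], "sy": [-0.017, -0.017, -0.017, -0.017, -0.016], "sz": [0, 0, 0, 0, 0], "rx": [0, 0, 0, 0, 0], "ry": [0, 0, 0, 0, 0], "rz": [0, 0, 0, 0, 0.122]}' | head -2
python3 shift.py '{"aperture": [0.22, 0.22, 0.22, 0.22, 0.22], "sx": [0, 0, 0, 0, 0], "sy": [0, 0, 0, 0, 0], "sz": [0.04, 0.03, 0.02, 0.01, 0], "rx": [0, 0, 0, 0, 0], "ry": [0, 0, 0, 0, 0], "rz": [0, 0, 0, 0, 0]}'
python3 - <<'E'
from plan import *
print(go(*J['c']['end'],.0065,J['c']['yaw']))
im=viewer.grab_frame("wrist"); 
h=cv2.cvtColor(im,cv2.COLOR_RGB2HSV);m=cv2.inRange(h,(12,130,60),(30,255,255));n,_,s,c=cv2.connectedComponentsWithStats(m)
print([(c[i].round(),s[i,4]) for i in range(1,n) if s[i,4]>300])
E
```

```text
time: 11.58
tool_pos: [0.5044, -0.2037, 0.1068]
time: 12.2
tool_pos: [0.5048, -0.2015, 0.0062]
tool_rot: [-0.001, 0.668, 0.744, -0.0]
contact_force: [0.2, -0.2, 0.7]
gripper_width: 0.218
grasp_force: 0.0
('d', array([0.3514, 0.0012, 0.    ]), 'rot', array([-0.0011, -0.0007,  0.0008]))
[(array([278., 150.]), np.int32(2991))]
```

Mount c is aligned at column 278. I'll bow the path slightly away from the vial.

```bash
python3 shift.py '{"aperture": [0.22, 0.22, 0.22, 0.22, 0.22], "sx": [0.015, 0.018, 0.02, 0.025, 0.025], "sy": [0, 0.001, 0.002, 0.002, 0.002], "sz": [0, 0, 0, 0, 0], "rx": [0, 0, 0, 0, 0], "ry": [0, 0, 0, 0, 0], "rz": [0, 0, 0, 0, 0]}' | head -2
python3 shift.py '{"aperture": [0.22, 0.22, 0.22, 0.22, 0.22], "sx": [0.025, 0.025, 0.025, 0.025, 0.025], "sy": [0.002, 0.001, 0, -0.001, -0.002], "sz": [0, 0, 0, 0, 0], "rx": [0, 0, 0, 0, 0], "ry": [0, 0, 0, 0, 0], "rz": [0, 0, 0, 0, 0]}'
python3 - <<'E'
from plan import *
print(go(*J['c']['end'],.0065,J['c']['yaw']))
im=viewer.grab_frame("wrist"); 
h=cv2.cvtColor(im,cv2.COLOR_RGB2HSV);m=cv2.inRange(h,(12,130,60),(30,255,255));n,_,s,c=cv2.connectedComponentsWithStats(m)
print([(c[i].round(),s[i,4]) for i in range(1,n) if s[i,4]>300])
E
```

```text
time: 12.88
tool_pos: [0.5013, -0.0963, 0.0072]
time: 13.5
tool_pos: [0.4875, 0.028, 0.0072]
tool_rot: [0.0, 0.667, 0.745, 0.0]
contact_force: [0.1, -1.0, 1.0]
gripper_width: 0.217
grasp_force: 0.4
('d', array([ 0.1214, -0.006 ,  0.0007]), 'rot', array([0.0009, 0.0003, 0.0024]))
[(array([278., 228.]), np.int32(2645))]
```

```bash
python3 shift.py '{"aperture": [0.22, 0.22, 0.22, 0.22, 0.22], "sx": [0.025, 0.025, 0.02, 0.018, 0.015], "sy": [-0.002, -0.002, -0.002, 0, 0], "sz": [0, 0, 0, 0, 0], "rx": [0, 0, 0, 0, 0], "ry": [0, 0, 0, 0, 0], "rz": [0, 0, 0, 0, 0]}' | head -2
python3 shift.py '{"aperture": [0.22, 0.22, 0.22, 0.22], "sx": [0.01, 0.006, 0.003, 0], "sy": [0, 0, 0, 0], "sz": [0, 0, 0, 0], "rx": [0, 0, 0, 0], "ry": [0, 0, 0, 0], "rz": [0, 0, 0, 0]}'
python3 shift.py '{"aperture": [0.22, 0.22, 0.22, 0.22, 0.22], "sx": [-0.01, -0.03, -0.03, -0.03, -0.03], "sy": [0, 0, 0, 0, 0], "sz": [0, 0, -0.03, -0.06, -0.06], "rx": [0, 0, 0, 0, 0], "ry": [0, 0, 0, 0, 0], "rz": [0, 0, 0, 0, 0]}' | head -2
python3 - <<'E'
from plan import *
im=viewer.grab_frame("wrist")
h=cv2.cvtColor(im,cv2.COLOR_RGB2HSV);m=cv2.inRange(h,(12,130,60),(30,255,255));n,_,s,c=cv2.connectedComponentsWithStats(m)
for i in range(1,n):
    if s[i,4]>150: print("wrist",c[i].round(),s[i,4],"tray mm",((at("wrist",c[i],.011)[:2]-O)@A*1000).round(1))
t=viewer.grab_frame("top");t0=cv2.imread("pics/top0.png")[:,:,::-1]
for p in brass(t)[:8]: print("top",np.round(p),"tray mm",((at("top",p,.011)[:2]-O)@A*1000).round(1))
for k,(u,v) in dict(vial=(334,263),stopper=(417,253),tape=(136,253),carton=(423,163)).items():
    w=24; print(k,"shift px",cv2.phaseCorrelate(*[cv2.cvtColor(np.ascontiguousarray(q[v-w:v+w,u-w:u+w]),cv2.COLOR_RGB2GRAY).astype(np.float32) for q in (t0,t)]))
cv2.imwrite("pics/final.png",np.hstack([cv2.resize(t[130:300,100:450],(700,340))])[:,:,::-1])
E
```

```text
time: 14.18
tool_pos: [0.4703, 0.1291, 0.007]
time: 14.68
tool_pos: [0.4686, 0.1467, 0.0067]
tool_rot: [-0.0, 0.668, 0.744, -0.0]
contact_force: [-0.7, -0.5, 1.1]
gripper_width: 0.218
grasp_force: 1.4
time: 15.3
tool_pos: [0.4814, 0.0199, 0.1495]
wrist [279.   8.] 536 tray mm [-40.  -24.1]
top [556.  33.] tray mm [ 364.6 -891. ]
top [552.  58.] tray mm [ 300.7 -868.1]
top [211. 216.] tray mm [28.9 34.1]
top [223. 230.] tray mm [-8.3  9.5]
top [234. 243.] tray mm [-44.9 -13.8]
vial shift px ((4.52400870276227, -18.47383093907886), 0.29152154819005066)
stopper shift px ((-0.020010983750484712, -0.1315865926019768), 0.9942224344445599)
tape shift px ((-0.04090270425288978, 0.01716893881649284), 1.0430202446877956)
carton shift px ((-0.07117775936357518, 0.0916536861514814), 1.0423402111563418)
```

View pics/final.png

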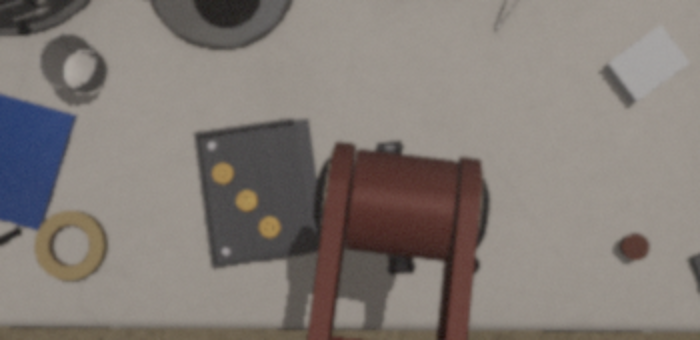

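All three mounts lie on the tray floor at (222,173), (247,200) and (270,227), matching the planned spots. The arm hides the vial in this view, so I'll check it with the scene camera and hand in if it hasn't moved.

Run:
```python
from plan import *
s0=cv2.imread("pics/scene0.png");s=viewer.grab_frame("scene")[:,:,::-1]
u,v=296,267
cv2.imwrite("pics/vial.png",np.hstack([cv2.resize(np.ascontiguousarray(q[v-60:v+60,u-60:u+60]),(380,380)) for q in (s0,s)]))
r=cv2.matchTemplate(np.ascontiguousarray(s[v-40:v+40,u-40:u+40]),s0[v-14:v+14,u-9:u+9].copy(),cv2.TM_CCOEFF_NORMED)
print(cv2.minMaxLoc(r),"expect (31,26)")
```

```text
(-0.38274097442626953, 0.9990652203559875, (22, 21), (31, 26)) expect (31,26)
```

View pics/vial.png

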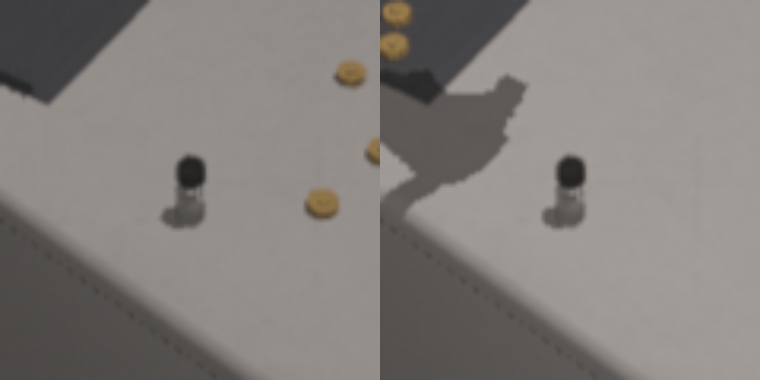

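The vial is upright and unmoved: it sits at (190,185) in the before half and at the same spot in the after half.

```bash
python3 -c "
from plant import manip, viewer, probe_bus, ticket
print(ticket.job_done())"
```

```text
the job is handed in; nothing more can be done
None
```

I swept all three mounts flat onto the tray floor, left the vial, stopper, tape roll and carton where they stood, and handed the job in at about 15 s of the 51 s allowed; the hand-in returned no verdict.

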